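Pop the battery hatch on its push-push latch

TASK

Open the hatch of the battery box, the bigger of the two grey boxes: press the round pad on its hatch once with the fingertips, all the way in until it stops, then let go so that the hatch pops up, and take the hand away to see that it stays open by itself. Do not push the hatch shut again, leave the hatch of the smaller fuse box shut, and leave the loose parts on the bench lying where they are.

Things in the scene. Friction and masses are not known exactly. Their poses are not given: they have to be found in the camera images.
- battery_box: The bigger grey steel box, screwed to the bench: 160 mm deep (x), 190 wide (y), 100 high. Origin at the centre of its underside, z up; front faces its -x. In its top a flush grey hatch, 110 mm (x) by 130 (y), hinged on its far edge (line x = +55 mm along the box's y, 98 mm up), push-push latch under its near edge. Stands left or right of the fuse box, turned up to 0.5 rad.
- battery_pad (a point): Centre of the top face of the round black press pad on the battery hatch: 26 mm in diameter, 3 mm proud, 19 mm in from the hatch's near edge (hatch shut: 36 mm towards the box's -x from its origin, 103 mm up). It moves with the hatch, and is about 62 mm higher when the hatch is fully open. z axis: the hatch's outward normal.
- battery_hatch (a joint): Hatch angle, rad: 0 shut and latched, -0.069 pushed in to the stop (pad 6 mm down), 0.75 fully open. A spring opens it. Pushing it to the stop takes 3 to 5 N on the pad; there force rises and the latch is freed: as the finger leaves, the hatch follows it up, swings fully open in about 1 s and stays. Let go short of the stop, it latches again. Open and pushed down to the stop again, it latches shut.
- battery_pin (a joint): Sideways position, in m, of the steel pin in the battery hatch's latch (inside the box, nothing to handle): about 0 when latched, +0.006 when just freed at the stop, -0.002 to -0.005 when popped open. Near or below hatch angle 0 it is under -0.004 only while the open hatch is being pushed shut again.
- fuse_box: The smaller box, of the same make and grey: 110 mm deep (x), 115 mm wide (y), 70 mm high, screwed to the bench. Origin at the centre of its underside. Its hatch (70 by 75 mm, with an 18 mm pad) is of the same kind and must stay shut.
- fuse_hatch (a joint): Angle of the fuse box's hatch, in rad: 0 = shut and latched, negative = pushed in (stop at -0.116), positive = open. To be left alone.
- oil_bottle: Loose grey oil bottle, standing, 60 mm in diameter, 150 mm high; origin at the centre of its base. To be left alone.
- bearing: Loose steel wheel bearing lying flat, 52 mm outside diameter, 16 mm high; origin at the centre of its underside. To be left alone.
- sprocket: Loose aluminium chain sprocket lying flat, about 94 mm over its teeth, 16 mm high at the hub; origin at the centre of its underside. To be left alone.
- screwdriver: Loose screwdriver lying on the bench, about 200 mm long. To be left alone.
There are look-alikes about, which are no part of the job. Leave any blue or orange look-alike of the fuse_box alone.

How it is judged (in metres and radians):
On the way, in this order (a step that is already met when the one before it is completed fails the run):
1. the battery hatch is pressed in with the fingers, more than 0.05 rad (about 4.5 mm at the pad) (value of joint battery_hatch below -0.05 rad and contact force between the fingers and battery_box above 0.5 N), for 0.02 s.
2. the battery hatch has popped up (beyond 0.6 rad) and stands open for a second with nothing of the robot touching it (value of joint battery_hatch above 0.6 rad and contact force between each of the arm, the fingers and battery_box below 0.05 N), for 1 s.
At the end, for the whole second after the job is handed in: The battery hatch stands open by itself beyond 0.6 rad and still (under 0.1 rad/s), the fuse hatch is shut (between -0.03 and 0.05 rad), and the bottle, bearing and sprocket lie within 20 mm and the screwdriver within 30 mm of where they were (value of joint battery_hatch above 0.6 rad and velocity of joint battery_hatch between -0.1 and 0.1 rad/s and value of joint fuse_hatch between -0.03 and 0.05 rad and distance of each of oil_bottle, bearing, sprocket from where it was at the start of the episode below 0.02 m and distance of screwdriver from where it was at the start of the episode below 0.03 m); the robot touches nothing.
It fails at once if the battery hatch is pushed shut again after it has popped (value of joint battery_pin below -0.004 m and value of joint battery_hatch below 0.02 rad).
It fails at once if the fuse box's hatch is pressed in or opened (value of joint fuse_hatch above 0.05 rad or value of joint fuse_hatch below -0.03 rad).
It fails at once if a loose part on the bench is knocked over, moved or lifted (distance of any of oil_bottle, bearing, sprocket from where it was at the start of the episode above 0.02 m or angle between oil_bottle's own z axis and vertical above 0.3 rad or distance of screwdriver from where it was at the start of the episode above 0.03 m).
It also fails if it takes over 32 s, if anything falls off the work surface, if the arm or the gripper's body presses on something with over 40 N, if the wrist force passes 120 N, or if a joint passes its speed limit or range.

ROBOT

A 6-joint arm with a two-finger parallel gripper is mounted at the origin on the work surface. World frame = base frame: x ahead of the robot, y to its left, z up, the work surface at z = 0. Lengths are in m, angles in degrees, forces in N, time in s.
With the tool pointing down it reaches from about 0.375 to 0.825 m from the base axis. Payload 5.5 kg.
Tool frame: the origin (TCP) lies at the very end of the fingers, on their centre line; the grasp point (between the pads) lies 19 mm behind it (env.grip_depth is the distance from the TCP to the grasp point, in m); z points along the fingers, y is the line along which they close (so a half turn about z gives the same grasp; the last joint's range is limited). The gripper opens to 85 mm and grips with 20 to 120 N. Pads are 22 mm wide; open, the fingers measure 114 mm over their backs; the gripper's body (76 mm by 85 mm) begins 54 mm behind the grasp point. The pads swing forward as they close: fully open they stand 13 mm farther back than shut.
Start: joints at [-68.125, 17.962, -2.699, 69.339, 0, 90], TCP at [0.224, -0.557, 0.231] pointing down, gripper open.
Joint ranges: [-152.73, 152.73], [-39.44, 99.34], [-58.76, 71.6], [-118.89, 123.64], [-81.53, 83.1], [-180, 180]. Speed limits (degrees/s): [136.94, 136.94, 172.46, 180, 180, 180].

INTERFACE

Orientations are given as a 3x3 rotation matrix whose columns are the frame's x, y, z axes.
In Python, from rig import env, vision, close_job gives the robot as it stands.
- The arm moves only by the tool drive_tool, never from a script. Its argument "plan" is a list of rows, each a list of 3 entries, a list of its own where there are three numbers: the shift along the tool's x, y, z in mm, then the turn, a rotation vector about the tool's x, y, z in rad, then the finger opening in mm, from 0 to 85.4. In form: [[[tx, ty, tz], [rx, ry, rz], hand], ...]. A call has 1 to 12 rows; each row is the pose to reach, as a shift and turn from the pose commanded when the call began, along the tool's axes at that moment; what a row does not reach only later rows make up. A row lasts 1/8 s, in which the tool goes at most 62.5 mm and 10.7 degrees, less where a joint would pass 70% of its speed; a pose out of reach is approached as far as the arm can. A call with a gripper value outside its range is refused whole. The fingers move at their own pace and stop on an object; "force" is the grip in N (left out, the last holds). Time passes only in rows, so rows that repeat a pose let the fingers close. It gives the time, the measured TCP pose, the force, the opening and the grip force at its end, in the units of the state.
- env.observe(): the state, without advancing time (a new reading comes with each control period).
- vision.capture(name): name is "side" or "top"; returns a dict with "pixels" (384x512x3 uint8, red, green, blue), "camera_matrix" (3x3 intrinsics, pixels), "rvec" (rotation vector, rad) and "tvec" (3), from world to camera coordinates, as OpenCV has them. Camera axes: x right, y down, z forward; pixel columns grow to the right and rows downward; lengths in m; the calibration is good to about 2 mm. A picture is of the moment at which its call begins. There is no depth.
- close_job(): hands the job in; it is judged then, once.
Trained networks look in a picture, given as the dict that the camera call returned (one of the last four; its "shot" number tells which), for a name from the list of things; names that differ only in an ending like _2 or _b are one class to them, and where a whole thing is asked for, a point or a joint stands for the part that bears it (a point fixed in the world has none). Each returns a list of dicts, best first, with "conf" (0 to 1); they miss things now and then, are a little off and sometimes report something else, mostly with a low value. They report only what shows in the picture. A call takes as long as a camera call. They do not tell look-alikes from the thing itself.
- vision.recognise(thing, picture): "rect" ([left, top, width, height] in pixels, round what is visible of it).
- vision.pinpoint(thing, picture): "location" ([column, row] in pixels: a listed point, or the origin of a listed thing).
The state is a dict: "time": time; "q": joint angles; "joint_velocities": joint speeds; "joint_torque": joint torques, N m; "position": TCP position; "tool_rot": TCP orientation; "wrist_force": force on the tool from outside, world axes, zero at the start; "ft_torque": the same for the moment, N m; "finger_gap": finger opening in m; "grasp_force": force on a finger pad.
Only numpy, scipy, OpenCV 4.12 (cv2) and the standard library are available. Lean on these libraries where they do the work, as an engineer would, in place of code of your own. Each camera call takes 0.05 s, during which the arm holds its last target. There are 200 camera calls.

## Working session

There is one attempt and no reset: what is moved stays moved. The work goes in short steps, Python scripts to look and compute and a tool call to move; the robot and the scene stay as the last step left them, time stands still between calls to the robot, and variables do not carry over. Pictures are saved under pics/ and viewed, at most 10 in all, crops included, and the job is handed in when it is done.

Besides the shell and the picture viewer there is one more tool, called after "Call:" by a JSON object that holds its "method" and its "body", one argument or row to a line. drive_tool: Moves the arm, as the interface text tells. Its arguments: {"type":"object","properties":{"plan":{"type":"array","items":{"type":"array"}},"force":{"type":"number"}},"required":["plan"]}

```bash
mkdir -p pics
cat > h.py <<'E'
import numpy as np, cv2
from rig import env, vision, close_job
def ray(p,uv):
    R,_=cv2.Rodrigues(np.array(p["rvec"],float)); t=np.array(p["tvec"],float).ravel()
    K=np.array(p["camera_matrix"],float)
    d=R.T@np.linalg.solve(K,[uv[0],uv[1],1.]); return -R.T@t,d
def at(p,uv,z):
    c,d=ray(p,uv); return c+d*(z-c[2])/d[2]
def proj(p,X):
    return cv2.projectPoints(np.array(X,float).reshape(-1,3),np.array(p["rvec"],float),np.array(p["tvec"],float),np.array(p["camera_matrix"],float),None)[0].reshape(-1,2)
E
python3 - <<'E'
from h import *
ims=[]
for n in("side","top"):
    p=vision.capture(n); im=p["pixels"][:,:,::-1].copy(); cv2.imwrite(f"pics/{n}0.png",im)
    print(n,"cam",ray(p,(256,192))[0].round(3))
    for th in("battery_box","battery_pad","fuse_box","oil_bottle","bearing","sprocket","screwdriver"):
        for r in vision.pinpoint(th,p)[:4]:
            z=.103 if th=="battery_pad" else 0
            print(th,np.round(r["location"]),round(r["conf"],2),at(p,r["location"],z).round(3))
    for th in("battery_box","battery_pad"):
        print([(np.round(r["rect"]),round(r["conf"],2)) for r in vision.recognise(th,p)[:3]])
s=env.observe();print(s["time"],s["position"],s["tool_rot"],s["finger_gap"])
E
```

```text
side cam [0.169 0.73  0.98 ]
battery_box [283. 116.] 0.79 [ 0.641 -0.237 -0.   ]
battery_pad [296.  94.] 0.97 [ 0.601 -0.238  0.103]
fuse_box [258. 379.] 0.97 [0.323 0.49  0.   ]
fuse_box [198. 224.] 0.89 [0.647 0.228 0.   ]
fuse_box [280. 194.] 0.82 [0.506 0.042 0.   ]
fuse_box [158. 181.] 0.78 [ 0.826  0.16  -0.   ]
oil_bottle [197. 322.] 0.89 [0.502 0.449 0.   ]
oil_bottle [196. 225.] 0.49 [0.65  0.232 0.   ]
bearing [300. 244.] 0.84 [0.391 0.157 0.   ]
sprocket [198. 144.] 0.92 [ 0.806 -0.011  0.   ]
sprocket [345. 178.] 0.17 [ 0.374 -0.095  0.   ]
screwdriver [344. 180.] 0.78 [ 0.375 -0.089  0.   ]
[(array([254.,  75.,  58.,  68.]), 0.65), (array([165., 184.,  60.,  61.]), 0.37)]
[(array([266.,  83.,  34.,  25.]), 0.91)]
top cam [0.419 0.107 1.061]
battery_box [386. 143.] 0.7 [ 0.632 -0.222  0.   ]
battery_pad [405. 149.] 0.62 [ 0.596 -0.237  0.103]
fuse_box [220. 142.] 0.93 [0.643 0.232 0.   ]
fuse_box [241.  77.] 0.9 [0.826 0.173 0.   ]
fuse_box [124. 256.] 0.73 [0.334 0.491 0.   ]
fuse_box [209. 298.] 0.64 [0.222 0.261 0.   ]
oil_bottle [142. 196.] 0.83 [0.496 0.445 0.   ]
bearing [249. 238.] 0.76 [0.377 0.153 0.   ]
sprocket [310.  81.] 0.57 [ 0.812 -0.022  0.   ]
screwdriver [338. 242.] 0.71 [ 0.365 -0.086  0.   ]
[]
[(array([364., 107.,  66.,  62.]), 0.83)]
1.0 [ 0.22356936 -0.5567905   0.23131145] [[ 9.27993314e-01  3.72596845e-01  1.22689066e-05]
 [ 3.72596845e-01 -9.27993314e-01 -5.65322799e-06]
 [ 9.27908839e-06  9.81751367e-06 -1.00000000e+00]] 0.08556803870087759
```

View pics/top0.png

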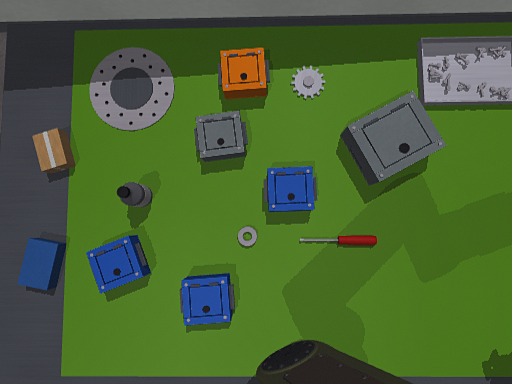

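View pics/side0.png

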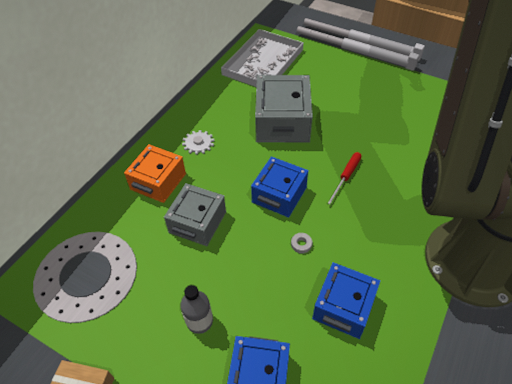

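Candidates for the box: grey big box top (390,137)/side (283,108); small grey fuse box top (220,135)/side (196,212); blue boxes top (290,190), (118,264), (206,300); orange (243,73). By size and grey colour, the first is the battery box. Its pad is at top (404,148) and side (296,94). Next I refine that in a crop.

Run:
```python
from h import *
P={};D=[];C=[];crops=[]
for n,g in(("side",(296,94)),("top",(404,148))):
    p=vision.capture(n);im=p["pixels"];x0,y0=g[0]-9,g[1]-9
    gr=cv2.cvtColor(im,cv2.COLOR_RGB2GRAY)[y0:y0+19,x0:x0+19].astype(float)
    w=np.clip(np.median(gr)*.6-gr,0,None); 
    nl,lab,st,ce=cv2.connectedComponentsWithStats((w>0).astype(np.uint8)); l=lab[9,9]; w=w*(lab==l)
    ys,xs=np.mgrid[:19,:19]; uv=(x0+(xs*w).sum()/w.sum(),y0+(ys*w).sum()/w.sum())
    print(n,np.round(uv,2),st[l],at(p,uv,.103).round(4)); c,d=ray(p,uv);d/=np.linalg.norm(d);C.append(c);D.append(d)
    c=im[max(0,g[1]-60):g[1]+60,g[0]-65:g[0]+65][:,:,::-1]; crops.append(cv2.resize(c,(390,360),interpolation=cv2.INTER_CUBIC))
A=sum(np.eye(3)-np.outer(d,d) for d in D);b=sum((np.eye(3)-np.outer(d,d))@c for c,d in zip(C,D))
X=np.linalg.solve(A,b);print("tri",X.round(4))
s=env.observe();R=np.array(s["tool_rot"]);print("shift mm",(R.T@(X-s["position"])*1000).round(1))
cv2.imwrite("pics/crop.png",np.hstack(crops))
```

```text
side [295.48  94.64] [ 5  7  8  6 40] [ 0.6022 -0.2352  0.103 ]
top [403.87 147.63] [ 4  4 11 10 86] [ 0.6004 -0.2346  0.103 ]
tri [ 0.6008 -0.2338  0.1045]
shift mm [ 470.4 -159.2  126.8]
```

View pics/crop.png

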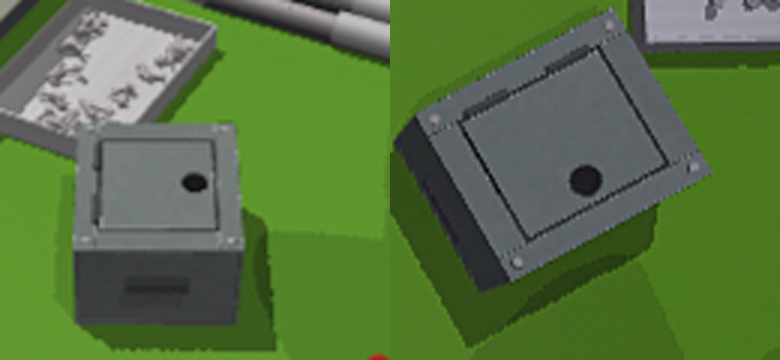

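The crop shows the big grey box. Its black pad is at side (295.5,94.6) and top (403.9,147.6), near the edge opposite the hinges. The triangulated height of 104 mm agrees with the 103 mm given. Now I move to above the pad with the fingers shut.

Call:
{"method": "drive_tool", "body": {
  "plan": [
    [[60,-20,0],[0,0,0],0],
    [[118,-40,0],[0,0,0],0],
    [[176,-60,0],[0,0,0],0],
    [[235,-79,0],[0,0,0],0],
    [[294,-99,20],[0,0,0],0],
    [[353,-119,40],[0,0,0],0],
    [[412,-139,60],[0,0,0],0],
    [[470,-158,85],[0,0,0],0],
    [[470,-158,95],[0,0,0],0],
    [[470,-158,95],[0,0,0],0],
    [[470,-158,95],[0,0,0],0],
    [[470,-158,95],[0,0,0],0]
  ],
  "force": 40
}}

```text
time: 2.6
position: [0.6005, -0.2366, 0.1376]
tool_rot: [[0.929, 0.371, 0.001], [0.371, -0.929, -0.001], [0.001, 0.001, -1.0]]
wrist_force: [0.5, 0.3, -0.8]
finger_gap: 0.0003
grasp_force: 0.0
```

Call:
{"method": "drive_tool", "body": {
  "plan": [
    [[1,-2,15],[0,0,0],0],
    [[1,-2,28],[0,0,0],0],
    [[1,-2,32],[0,0,0],0],
    [[1,-2,34],[0,0,0],0],
    [[1,-2,36],[0,0,0],0],
    [[1,-2,37],[0,0,0],0],
    [[1,-2,37],[0,0,0],0]
  ]
}}

```text
time: 3.48
position: [0.6011, -0.2329, 0.0995]
tool_rot: [[0.928, 0.373, 0.0], [0.373, -0.928, -0.0], [0.0, 0.0, -1.0]]
wrist_force: [-3.1, 1.1, 3.8]
finger_gap: -0.0002
grasp_force: 1.5
```

Run:
```python
from h import *
s=env.observe();print(s["time"],np.round(s["position"],4),np.round(s["wrist_force"],2))
p=vision.capture("side");cv2.imwrite("pics/s2.png",cv2.resize(p["pixels"][40:160,200:360,::-1],(640,480),interpolation=cv2.INTER_CUBIC))
```

```text
3.475 [ 0.6011 -0.2329  0.0995] [-3.07  1.08  3.85]
```

View pics/s2.png

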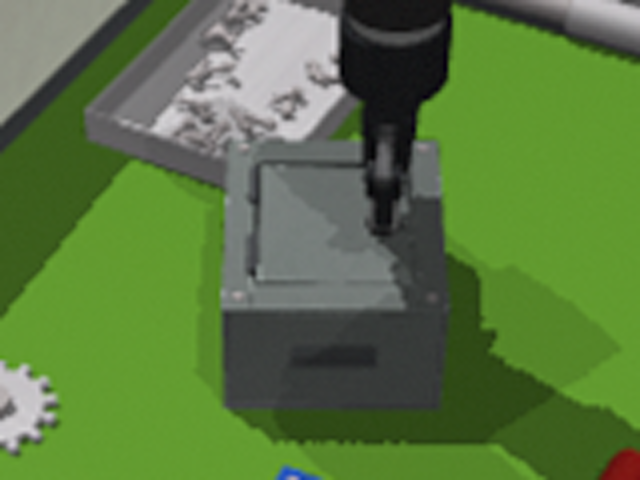

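The fingertips are on the pad (about (383,225) in the crop), reading 3.8 N. I press on to the stop.

Call:
{"method": "drive_tool", "body": {
  "plan": [
    [[0,0,1],[0,0,0],0],
    [[0,0,2],[0,0,0],0],
    [[0,0,3],[0,0,0],0],
    [[0,0,3],[0,0,0],0]
  ]
}}

```text
time: 4.03
position: [0.6012, -0.2329, 0.0971]
tool_rot: [[0.928, 0.373, 0.001], [0.373, -0.928, -0.0], [0.001, 0.001, -1.0]]
wrist_force: [-3.7, 0.6, 9.1]
finger_gap: 0.0002
grasp_force: 4.4
```

Call:
{"method": "drive_tool", "body": {
  "plan": [
    [[0,0,1],[0,0,0],0],
    [[0,0,2],[0,0,0],0],
    [[0,0,2],[0,0,0],0]
  ]
}}

```text
time: 4.4
position: [0.6013, -0.233, 0.0969]
tool_rot: [[0.928, 0.373, 0.002], [0.373, -0.928, -0.001], [0.001, 0.001, -1.0]]
wrist_force: [-7.4, 1.8, 19.6]
finger_gap: -0.0003
grasp_force: 10.0
```

The force has risen to 20 N with no further travel, so the hatch is at its stop. I withdraw straight up, well beyond the hatch's rise, and then move back.

Call:
{"method": "drive_tool", "body": {
  "plan": [
    [[0,0,-5],[0,0,0],0],
    [[0,0,-20],[0,0,0],0],
    [[0,0,-50],[0,0,0],0],
    [[0,0,-90],[0,0,0],0],
    [[0,0,-130],[0,0,0],0],
    [[-40,0,-150],[0,0,0],0],
    [[-80,15,-150],[0,0,0],0],
    [[-120,30,-150],[0,0,0],0],
    [[-160,45,-150],[0,0,0],0],
    [[-160,45,-150],[0,0,0],0],
    [[-160,45,-150],[0,0,0],0],
    [[-160,45,-150],[0,0,0],0]
  ]
}}

```text
time: 5.9
position: [0.4703, -0.3336, 0.2444]
tool_rot: [[0.927, 0.374, 0.0], [0.374, -0.927, 0.0], [0.0, 0.0, -1.0]]
wrist_force: [0.5, 0.1, -0.1]
finger_gap: 0.0001
grasp_force: 0.0
```

Call:
{"method": "drive_tool", "body": {
  "plan": [
    [[0,0,0],[0,0,0],0],
    [[0,0,0],[0,0,0],0],
    [[0,0,0],[0,0,0],0],
    [[0,0,0],[0,0,0],0],
    [[0,0,0],[0,0,0],0],
    [[0,0,0],[0,0,0],0],
    [[0,0,0],[0,0,0],0],
    [[0,0,0],[0,0,0],0],
    [[0,0,0],[0,0,0],0],
    [[0,0,0],[0,0,0],0]
  ]
}}

```text
time: 7.15
position: [0.4693, -0.3342, 0.2443]
tool_rot: [[0.928, 0.373, -0.0], [0.373, -0.928, 0.0], [-0.0, -0.0, -1.0]]
wrist_force: [0.2, 0.2, -0.2]
finger_gap: -0.0002
grasp_force: 0.0
```

Run:
```python
from h import *
s=env.observe();print(s["time"],np.round(s["position"],4),np.round(s["wrist_force"],2))
p=vision.capture("side");cv2.imwrite("pics/s3.png",p["pixels"][:,:,::-1])
```

```text
7.15 [ 0.4693 -0.3342  0.2443] [ 0.24  0.24 -0.22]
```

View pics/s3.png

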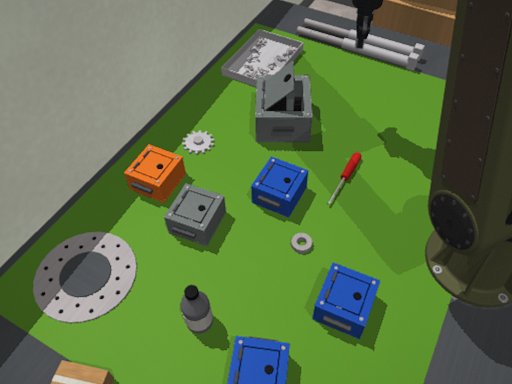

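The hatch stands open at (285,85) with the hand clear, and everything else is where it was. I wait one more second, then hand in.

Call:
{"method": "drive_tool", "body": {
  "plan": [
    [[0,0,0],[0,0,0],0],
    [[0,0,0],[0,0,0],0],
    [[0,0,0],[0,0,0],0],
    [[0,0,0],[0,0,0],0],
    [[0,0,0],[0,0,0],0],
    [[0,0,0],[0,0,0],0],
    [[0,0,0],[0,0,0],0],
    [[0,0,0],[0,0,0],0]
  ]
}}

```text
time: 8.2
position: [0.4693, -0.3342, 0.2443]
tool_rot: [[0.928, 0.373, -0.0], [0.373, -0.928, -0.0], [-0.0, 0.0, -1.0]]
wrist_force: [-0.1, 1.2, -0.8]
finger_gap: -0.0
grasp_force: 0.0
```

```bash
python3 -c "
from h import *
print(close_job())"
```

```text
the job is handed in; nothing more can be done
None
```

I pressed the battery hatch to its stop once; it popped up and stood open by itself with the hand clear, nothing else looked moved in the last picture, and I handed the job in at about 8 s (no verdict was returned).

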